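Seat the prism mount in the clamp block

TASK

Slide the mount that carries the glass prism cube toe first under the overhanging lips of the grey clamp block, straight and fully home so that its toe is at the back stop. Leave it standing there, let go of it, and leave the similar mount with the round lens where it stands.

Things in the scene. Friction and masses are not known exactly. Their poses are not given: they have to be found in the camera images.
- prism_grip (a point): Loose mount, 0.3-0.5 kg, on the cart: steel foot 100 x 40 x 10 mm, on it a 34 mm square aluminium pillar (10 to 54 mm above the foot's underside), topped by a fixed 30 mm glass cube (overall height 84 mm). Point: pillar axis, 40 mm up; grip the pillar's sides here. x to the toe (75 mm ahead; heel 25 behind), z up. Starts left or right of the clamp's mouth, toe away from the robot within 35 degrees.
- prism_toe (a point): Middle of the front edge of the prism mount's toe: 75 mm ahead of prism_grip along its x axis, 5 mm above the foot's underside. Axes as prism_grip. With the toe at the back stop, the pillar's axis is 75 mm in front of the stop and 35 mm clear of the lips.
- pocket (a point): Grey clamp block, fixed to the cart. Point: cart top, middle of the back stop's face. x into the stop, z up; mouth at x = -40 mm, facing the robot within 20 degrees. Pocket 60 mm wide, its floor the cart top. Two lips overhang it from the sides, 23 to 36 mm above the cart, with a 16 mm open slot between. Block 104 mm wide; stop 28 thick, 52 high.
- lens_grip (a point): The other mount, to be left alone: same foot and pillar, but topped by an upright round brass lens cell of 42 mm diameter (overall height 95 mm). Point: pillar axis, 40 mm above the foot's underside; x to its toe, 75 mm ahead, z up. It stands on the other side of the clamp's mouth, toe away from the robot within 35 degrees.

How it is judged:
At the end, for the whole second after the job is handed in: The prism mount stands upright (within 6 degrees) and still on the cart top with its toe under the lips: the toe's edge is within 13 mm of the back stop and 18 mm of the pocket's middle, and the foot points straight in within 12 degrees (x of prism_toe in the frame of pocket above -0.013 m and y of prism_toe in the frame of pocket between -0.018 and 0.018 m and x of prism_grip in the frame of pocket below -0.06 m and height (world z) of prism_toe below 0.012 m and angle between the x axis of prism_grip and the x axis of pocket, either way round below 0.21 rad and angle between prism_grip's own z axis and vertical below 0.1 rad and linear speed of prism_mount below 0.02 m/s); the robot touches nothing.
It fails at once if the lens mount is moved more than 20 mm or tipped (distance of lens_grip from where it was at the start of the episode above 0.02 m or angle between lens_grip's own z axis and vertical above 0.3 rad).
It also fails if it takes over 40 s, if anything falls off the work surface, if the arm or the gripper's body presses on something with over 40 N, if the wrist force passes 120 N, or if a joint passes its speed limit or range.

ROBOT

A 7-joint arm with a two-finger parallel gripper is mounted at the origin on the work surface. World frame = base frame: x ahead of the robot, y to its left, z up, the work surface at z = 0. Lengths are in m, angles in rad, forces in N, time in s.
With the tool pointing down it reaches from about 0.4 to 0.85 m from the base axis. Payload 10.4 kg.
Tool frame: the origin (TCP) lies between the finger pads; the fingertips stand 8 mm ahead of it and the grasp point (between the pads) lies 11 mm behind it; z points along the fingers, y is the direction in which the jaws open and shut (so a half turn about z gives the same grasp; the last joint's range is limited). The gripper opens to 85 mm and grips with 20 to 120 N. Pads are 22 mm wide; open, the fingers measure 114 mm over their backs; the gripper's body (76 mm by 85 mm) begins 54 mm behind the grasp point. The pads swing forward as they close: fully open they stand 13 mm farther back than shut.
Start: joints at [-1.298, 0.332, -0.065, 1.46, 0.022, 1.35, -0.088], TCP at [0.182, 0.598, 0.239] pointing down, gripper open.
Joint ranges: [-2.6, 2.6], [-0.5, 2.12], [-1.47, 1.34], [0.16, 2.42], [-1.27, 4.41], [0.06, 2.06], [-2.6, 2.6]. Speed limits (rad/s): [2.22, 2.22, 2.79, 2.79, 3.14, 3.14, 3.14].

INTERFACE

Orientations are given as a rotation vector (axis times angle).
In Python, from cell import arm, read_camera gives the robot as it stands.
- The arm moves only by the tool apply_moves, never from a script. Its argument "series" is text: rows parted by semicolons, each of 7 numbers parted by spaces: the shift along the tool's x, y, z in m, then the turn, a rotation vector about the tool's x, y, z in rad, then the finger opening in m, from 0 to 0.0854. In form: dx dy dz rx ry rz jaw; .... A call has 1 to 10 rows; each row is the pose to reach, as a shift and turn from the pose commanded when the call began, along the tool's axes at that moment; what a row does not reach only later rows make up. A row lasts 1/8 s, in which the tool goes at most 62.5 mm and 10.7 degrees, less where a joint would pass 70% of its speed; a pose out of reach is approached as far as the arm can. A call with a gripper value outside its range is refused whole. The fingers move at their own pace and stop on an object; "squeeze" is the grip in N (left out, the last holds). Time passes only in rows, so rows that repeat a pose let the fingers close. It gives the time, the measured TCP pose, the force and the opening at its end, in the units of the state.
- arm.get_obs(): the state, without advancing time (a new reading comes with each control period).
- read_camera(name): name is "scene" or "top" or "wrist"; returns a dict with "pixels" (384x512x3 uint8, red, green, blue), "z_map" (384x512 float32, m along the optical axis (not along the pixel's ray), 0 where there is no reading), "fx", "fy", "cx", "cy" (pixels), "extrinsics" (4x4, takes a point from camera to world coordinates). Camera axes: x right, y up, looking along -z (the intrinsics and any distortion apply to the point x, -y, -z); pixel columns grow to the right and rows downward; lengths in m; the calibration is good to about 2 mm. A picture is of the moment at which its call begins.
- arm.job_done(): hands the job in, once; it reports no verdict.
The state is a dict: "time_s": time; "joint_pos": joint angles; "qvel": joint speeds; "joint_torque": joint torques, N m; "position": TCP position; "tool_rot": TCP orientation; "wrist_force": force on the tool from outside, world axes, zero at the start; "torque": the same for the moment, N m; "width": finger opening in m.
Only numpy, scipy, OpenCV 4.12 (cv2) and the standard library are available. Lean on these libraries where they do the work, as an engineer would, in place of code of your own. Each camera call takes 0.05 s, during which the arm holds its last target. There are 200 camera calls.

## Working session

There is one attempt and no reset: what is moved stays moved. The work goes in short steps, Python scripts to look and compute and a tool call to move; the robot and the scene stay as the last step left them, time stands still between calls to the robot, and variables do not carry over. Pictures are saved under pics/ and viewed, about 8 in all and at most 12, crops included, and the job is handed in when it is done.

Besides the shell and the picture viewer there is one more tool, called after "Call:" as name(argument=value, ...) on one line, values as JSON. apply_moves: Moves the arm, as the interface text tells. Its arguments: {"type":"object","properties":{"series":{"type":"string"},"squeeze":{"type":"number"}},"required":["series"]}

```bash
mkdir -p pics; ls
python3 - <<'E'
from cell import arm, read_camera
import cv2,numpy as np
o=arm.get_obs(); print({k:np.round(v,3).tolist() for k,v in o.items()})
for n in ["top","scene"]:
    c=read_camera(n); np.savez(f"{n}.npz",**c); cv2.imwrite(f"pics/{n}1.png",c["pixels"][:,:,::-1])
    print(n,c["fx"],c["cx"],c["cy"],np.round(c["extrinsics"],3).tolist(), [k for k in c])
E
```

```text
pics
{'time_s': 0.0, 'joint_pos': [-1.298, 0.333, -0.065, 1.461, 0.022, 1.35, -0.089], 'qvel': [0.001, -0.001, 0.002, -0.001, 0.001, 0.0, -0.0], 'joint_torque': [0.001, -62.545, 0.049, -39.16, 0.016, 0.01, -0.0], 'position': [0.182, 0.598, 0.239], 'tool_rot': [-0.463, -3.107, 0.002], 'wrist_force': [0.105, 0.439, -0.131], 'torque': [0.015, 0.021, 0.003], 'width': 0.086}
top 443.81901593170306 259.92036765285843 195.25935407865273 [[0.002, 0.985, -0.171, 0.358], [-1.0, 0.004, 0.011, 0.015], [0.011, 0.171, 0.985, 1.14], [0.0, 0.0, 0.0, 1.0]] ['pixels', 'z_map', 'fx', 'fy', 'cx', 'cy', 'extrinsics']
scene 450.3163341462703 258.72219477244255 191.25378634832018 [[-0.853, -0.301, 0.426, 1.002], [0.522, -0.478, 0.706, 0.742], [-0.008, 0.825, 0.565, 0.645], [0.0, 0.0, 0.0, 1.0]] ['pixels', 'z_map', 'fx', 'fy', 'cx', 'cy', 'extrinsics']
```

View pics/top1.png

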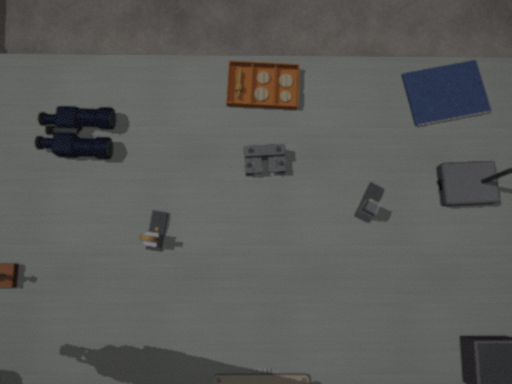

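View pics/scene1.png

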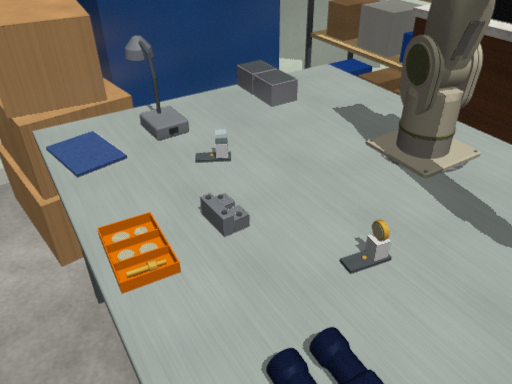

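Top view: the clamp is at about (265,160), the prism mount at (370,203) and the lens mount at (155,232). Next I'll enlarge the clamp and the prism mount.

Run:
```python
import cv2,numpy as np
c=cv2.imread("pics/top1.png")
a=cv2.resize(c[135:185,235:300],None,fx=8,fy=8,interpolation=cv2.INTER_CUBIC)
b=cv2.resize(c[175:230,345:395],None,fx=8,fy=8,interpolation=cv2.INTER_CUBIC)[:400]
b=cv2.resize(c[175:225,345:379+11],None,fx=6,fy=8,interpolation=cv2.INTER_CUBIC)
cv2.imwrite("pics/crop1.png",cv2.convertScaleAbs(np.hstack([a,b]),alpha=1.8))
```

```text
(no output)
```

View pics/crop1.png

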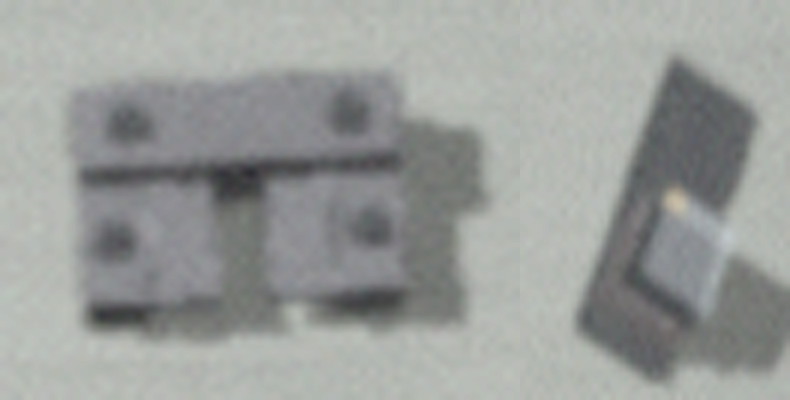

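The enlarged crop shows the foot's corners at about (675,58), (757,118), (577,325) and (662,382). The stop's top corners are at (72,92), (395,72), (402,150) and (80,168), and the lip fronts at (85,305) and (405,290).

```bash
cat > h.py <<'E'
import numpy as np
from scipy.spatial.transform import Rotation as R
def ray(c,u,v,z):
    E=c["extrinsics"]; d=E[:3,:3]@np.array([(u-c["cx"])/c["fx"],-(v-c["cy"])/c["fy"],-1]); p=E[:3,3]
    return (p+d*(z-p[2])/d[2])[:2]
E
python3 - <<'E'
from h import *
c=np.load("top.npz")
A=lambda x,y:(235+(x+.5)/8-.5,135+(y+.5)/8-.5)
B=lambda x,y:(345+(x-520+.5)/6-.5,175+(y+.5)/8-.5)
st=np.array([ray(c,*A(*p),.052) for p in [(72,92),(395,72),(80,168),(402,152)]])
lp=np.array([ray(c,*A(*p),.036) for p in [(85,305),(405,290),(218,300),(265,297)]])
ft=np.array([ray(c,*B(*p),.010) for p in [(675,58),(757,118),(577,325),(662,382)]])
print("stop",st.round(4).tolist(),"\nlips",lp.round(4).tolist(),"\nfoot",ft.round(4).tolist())
deg=lambda d:np.degrees(np.arctan2(d[1],d[0]))
w=st[0]-st[1]; print("yaw stop",deg([w[1],-w[0]]),np.linalg.norm(w)); w=lp[0]-lp[1]; print("yaw lip",deg([w[1],-w[0]]),np.linalg.norm(w))
for a,b in [(0,2),(1,3)]: print("foot",deg(ft[a]-ft[b]),np.linalg.norm(ft[a]-ft[b]))
for a,b in [(0,1),(2,3)]: w=ft[a]-ft[b];print("foot",deg([w[1],-w[0]]),np.linalg.norm(w))
print("stop front",st[2:].mean(0),"back",st[:2].mean(0),"lipfront",lp[:2].mean(0),"slot",lp[2:].mean(0),"footc",ft.mean(0))
# depth-based: points on cube top
z=c["z_map"];E=c["extrinsics"]
v,u=np.mgrid[0:384,0:512];P=np.stack([(u-c["cx"])/c["fx"]*z,-(v-c["cy"])/c["fy"]*z,-z],-1)@E[:3,:3].T+E[:3,3]
for n,(y0,y1,x0,x1),lo,hi in [("cube",(175,230,345,395),.076,.095),("foot",(175,230,345,395),.006,.02),("stop",(130,190,235,300),.045,.06),("lips",(130,190,235,300),.028,.042)]:
    q=P[y0:y1,x0:x1].reshape(-1,3);q=q[(q[:,2]>lo)&(q[:,2]<hi)];print(n,len(q),q.mean(0).round(4),q.min(0).round(3),q.max(0).round(3))
    if n in("stop","lips"):
        import cv2;print(cv2.minAreaRect((q[:,:2]*1000).astype(np.float32)))
E
```

```text
stop [[0.6731, 0.0449], [0.6802, -0.0576], [0.6483, 0.0421], [0.654, -0.0596]] 
lips [[0.6076, 0.0406], [0.613, -0.0613], [0.6094, -0.0017], [0.6105, -0.0167]] 
foot [[0.5906, -0.285], [0.5708, -0.3198], [0.5029, -0.2394], [0.4846, -0.2751]]
yaw stop 3.9535562439854037 0.10271381103630979
yaw lip 2.993572239099285 0.10206767781866401
foot -27.514534471173313 0.09886569100745986
foot -27.400719666756547 0.09712298190232382
foot -29.565592393886792 0.040002080922114006
foot -27.07062830619325 0.04017058757465971
stop front [ 0.6511468 -0.0087392] back [ 0.67665201 -0.00636845] lipfront [ 0.61030342 -0.01035659] slot [ 0.60997016 -0.00919751] footc [ 0.53722467 -0.27982843]
cube 165 [ 0.5147 -0.2663  0.0839] [ 0.496 -0.286  0.076] [ 0.533 -0.248  0.09 ]
foot 345 [ 0.5472 -0.2802  0.0104] [ 0.481 -0.34   0.006] [ 0.599 -0.22   0.02 ]
stop 451 [ 0.6625 -0.0065  0.0525] [ 0.622 -0.058  0.045] [0.68  0.046 0.06 ]
((651.7620849609375, -6.8846893310546875), (52.6040153503418, 103.32611846923828), 4.082968711853027)
lips 568 [ 0.6302 -0.0078  0.0364] [ 0.606 -0.061  0.028] [0.654 0.044 0.042]
((630.138671875, -8.283340454101562), (42.109169006347656, 103.93595123291016), 3.8328921794891357)
```

```bash
cat >> h.py <<'E'
def rel(o,pos,yaw,tilt=0):
    """shift+turn in tool axes of o to reach pos, tool down, tool x at yaw (deg)"""
    R0=R.from_rotvec(o["tool_rot"]); T=R.from_euler('z',yaw,degrees=True)*R.from_rotvec([np.pi,0,0])
    return np.round(np.r_[R0.inv().apply(np.array(pos)-o["position"]),(R0.inv()*T).as_rotvec()],4)
E
python3 - <<'E'
from h import *
from cell import arm
o=arm.get_obs(); print(R.from_rotvec(o["tool_rot"]).as_matrix().round(3))
for p in [(.5,.15,.24),(.515,-.267,.2)]:
  for y in (-27.6,152.4): print(p,y,rel(o,p,y))
print(rel(o,(.5,.15,.24),np.degrees(np.arctan2(*R.from_rotvec(o["tool_rot"]).as_matrix()[[1,0],0]))))
E
```

```text
[[-0.957  0.291 -0.   ]
 [ 0.291  0.957 -0.001]
 [-0.    -0.001 -1.   ]]
(0.5, 0.15, 0.24) -27.6 [-4.3460e-01 -3.3550e-01 -1.0000e-03 -2.0000e-04 -1.8000e-03 -2.9556e+00]
(0.5, 0.15, 0.24) 152.4 [-4.346e-01 -3.355e-01 -1.000e-03 -1.200e-03  2.000e-04  1.860e-01]
(0.515, -0.267, 0.2) -27.6 [-5.7040e-01 -7.3000e-01  3.9500e-02 -2.0000e-04 -1.8000e-03 -2.9556e+00]
(0.515, -0.267, 0.2) 152.4 [-5.704e-01 -7.300e-01  3.950e-02 -1.200e-03  2.000e-04  1.860e-01]
[-0.4346 -0.3355 -0.001  -0.0012  0.     -0.    ]
```

Call:
apply_moves(series="-0.05 -0.04 0 0 0 0 0.085; -0.1 -0.08 0 0 0 0 0.085; -0.145 -0.112 0 0 0 0 0.085; -0.19 -0.15 0 0 0 0.05 0.085; -0.24 -0.185 0 0 0 0.1 0.085; -0.29 -0.225 0 0 0 0.15 0.085; -0.34 -0.262 0 0 0 0.186 0.085; -0.385 -0.3 0 0 0 0.186 0.085; -0.435 -0.335 0 0 0 0.186 0.085; -0.45 -0.39 0 0 0 0.186 0.085")

```text
time_s: 1.35
position: [0.5002, 0.0917, 0.2387]
tool_rot: [0.75, 3.05, -0.002]
wrist_force: [0.1, -0.3, 0.2]
width: 0.0848
```

Run:
```python
from h import *
from cell import arm
o=arm.get_obs(); print(o["time_s"],o["position"],o["joint_pos"],rel(o,(.515,-.267,.2),152.4))
```

```text
1.35 [0.50024742 0.09169203 0.23873098] [-0.6513523   0.06593213  0.39952191  1.78410767 -0.02541459  1.29723116
  0.84263571] [-0.1795 -0.3109  0.0392 -0.0011  0.0005 -0.0007]
```

Call:
apply_moves(series="-0.03 -0.05 0 0 0 0 0.085; -0.06 -0.1 0.005 0 0 0 0.085; -0.09 -0.15 0.01 0 0 0 0.085; -0.12 -0.205 0.02 0 0 0 0.085; -0.15 -0.26 0.03 0 0 0 0.085; -0.18 -0.31 0.04 0 0 0 0.085; -0.18 -0.31 0.04 0 0 0 0.085; -0.18 -0.31 0.04 0 0 0 0.085")

```text
time_s: 2.35
position: [0.5147, -0.264, 0.1988]
tool_rot: [-0.749, -3.05, -0.001]
wrist_force: [0.7, 1.0, -0.1]
width: 0.0852
```

Run:
```python
from h import *
from cell import arm,read_camera
import cv2
o=arm.get_obs(); print(o["time_s"],o["position"],o["tool_rot"],rel(o,(.515,-.267,.2),152.4))
c=read_camera("wrist"); np.savez("w1.npz",**c); cv2.imwrite("pics/w1.png",c["pixels"][:,:,::-1]); print(c["extrinsics"].round(3))
```

```text
2.35 [ 0.51472936 -0.26401347  0.19882387] [-7.49482069e-01 -3.04983930e+00 -5.74845628e-04] [-0.0016 -0.0025 -0.0012  0.0001 -0.0011 -0.0002]
[[ 0.464 -0.846 -0.262  0.447]
 [ 0.886  0.443  0.137 -0.229]
 [ 0.    -0.296  0.955  0.334]
 [ 0.     0.     0.     1.   ]]
```

View pics/w1.png

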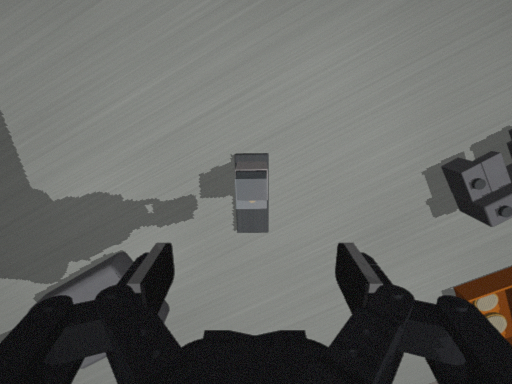

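The wrist view shows the foot aligned with the gripper: edges at columns 235 and 269, heel at row 153, toe at row 232, cube centred. I'll check the coordinates.

Run:
```python
from h import *
from cell import arm
c=np.load("w1.npz")
P=np.array([ray(c,u,v,.01) for u,v in [(235,153),(269,153),(236.5,232.5),(269,232.5)]]);print(P.round(4))
h=P[:2].mean(0);t=P[2:].mean(0);d=t-h;print(np.linalg.norm(d),np.degrees(np.arctan2(d[1],d[0])),"pillar",t-.075*d/np.linalg.norm(d))
z=c["z_map"];E=c["extrinsics"];v,u=np.mgrid[0:384,0:512];Q=np.stack([(u-c["cx"])/c["fx"]*z,-(v-c["cy"])/c["fy"]*z,-z],-1)@E[:3,:3].T+E[:3,3]
q=Q[140:240,225:280].reshape(-1,3);q=q[(abs(q[:,2]-.084)<.006)];print(len(q),q.mean(0),np.ptp(q,axis=0))
o=arm.get_obs()
print(rel(o,(.5148,-.267,.030),152.4))
```

```text
[[ 0.4829 -0.2731]
 [ 0.5012 -0.2381]
 [ 0.5723 -0.3201]
 [ 0.5914 -0.2836]]
0.10104962526996913 -27.233419216059303 pillar [ 0.51521009 -0.26754754]
1013 [ 0.51372557 -0.2678867   0.08444951] [0.03929302 0.03799304 0.0091581 ]
[-0.0015 -0.0036  0.1691  0.0006 -0.0005  0.0014]
```

Call:
apply_moves(series="-0.002 -0.003 0.05 0 0 0 0.085; -0.002 -0.003 0.09 0 0 0 0.085; -0.002 -0.003 0.12 0 0 0 0.085; -0.002 -0.003 0.145 0 0 0 0.085; -0.002 -0.003 0.16 0 0 0 0.085; -0.002 -0.003 0.168 0 0 0 0.085; -0.002 -0.003 0.168 0 0 0 0.06; -0.002 -0.003 0.168 0 0 0 0.02; -0.002 -0.003 0.168 0 0 0 0.02; -0.002 -0.003 0.168 0 0 0 0.02", squeeze=40)

```text
time_s: 3.65
position: [0.5157, -0.2683, 0.0321]
tool_rot: [0.749, 3.05, 0.0]
wrist_force: [-1.1, -0.1, 6.8]
width: 0.0334
```

Call:
apply_moves(series="0 0 0 0 0 0 0.02; 0 0 0 0 0 0 0.02; 0 0 0 0 0 0 0.02")

```text
time_s: 4.03
position: [0.5157, -0.2683, 0.0321]
tool_rot: [0.749, 3.05, 0.0]
wrist_force: [-0.5, 0.4, 6.1]
width: 0.0335
```

Run:
```python
from h import *
from cell import arm
o=arm.get_obs(); print(o)
```

```text
{'time_s': 4.025, 'joint_pos': array([-0.09309185,  0.50260607,  0.61321181,  1.81359742, -0.35231131,
        0.93483065,  1.76308851]), 'qvel': array([ 0.00102335,  0.0004959 ,  0.0005264 , -0.00073302,  0.00073776,
        0.00140495, -0.00123953]), 'joint_torque': array([ 4.94283065e-02, -5.34132850e+01,  1.11223170e+01, -2.88347107e+01,
       -9.13067115e-02, -4.27016225e-01, -1.63238123e-02]), 'position': array([ 0.51570284, -0.26832334,  0.03210112]), 'tool_rot': array([7.49299200e-01, 3.04963159e+00, 2.03660662e-04]), 'wrist_force': array([-0.52035496,  0.36830443,  6.09463375]), 'torque': array([0.02348254, 0.27493602, 0.06065695]), 'width': 0.03347021773216375}
```

Run:
```python
from h import *
from cell import arm
o=arm.get_obs()
print(rel(o,(.5015,-.0189,.057),183.9))
```

```text
[ 1.281e-01  2.145e-01 -2.500e-02  1.000e-04  1.300e-03 -5.499e-01]
```

Call:
apply_moves(series="0 0 -0.01 0 0 0 0.02; 0 0 -0.025 0 0 0 0.02; 0 0 -0.025 0 0 0 0.02", squeeze=60)

```text
time_s: 4.4
position: [0.516, -0.2684, 0.0577]
tool_rot: [0.749, 3.049, -0.0]
wrist_force: [-0.5, -0.1, -2.9]
width: 0.0329
```

Call:
apply_moves(series="0.015 0.025 0 0 0 -0.06 0.02; 0.032 0.055 0 0 0 -0.14 0.02; 0.05 0.085 0 0 0 -0.22 0.02; 0.07 0.118 0 0 0 -0.3 0.02; 0.09 0.15 0 0 0 -0.38 0.02; 0.108 0.18 0 0 0 -0.46 0.02; 0.12 0.202 0 0 0 -0.52 0.02; 0.128 0.214 0 0 0 -0.55 0.02; 0.128 0.214 0 0 0 -0.55 0.02; 0.128 0.214 0 0 0 -0.55 0.02")

```text
time_s: 5.65
position: [0.501, -0.0205, 0.0563]
tool_rot: [-0.103, 3.14, -0.001]
wrist_force: [0.7, 0.6, -3.8]
width: 0.0331
```

Run:
```python
from h import *
from cell import arm,read_camera
import cv2
o=arm.get_obs(); print(o["time_s"],o["position"],o["tool_rot"],o["width"],o["joint_pos"].round(2),rel(o,(.5015,-.0189,.033),183.9))
ims=[]
for n in ["wrist","top"]:
    c=read_camera(n); np.savez(n+"2.npz",**c); ims.append(c["pixels"][:,:,::-1])
w=cv2.resize(ims[0][150:350,150:400],None,fx=2,fy=2)   # 500x400
t=cv2.resize(ims[1][140:240,215:315],None,fx=4,fy=4,interpolation=cv2.INTER_CUBIC)[:, :300]
cv2.imwrite("pics/w2.png",cv2.convertScaleAbs(np.hstack([w,t]),alpha=1.5))
```

```text
5.65 [ 0.50096558 -0.02049886  0.05629086] [-1.03275949e-01  3.13987197e+00 -8.00105657e-04] 0.03305955707852198 [-0.47  0.27  0.47  2.   -0.15  0.91  1.72] [-0.0006  0.0016  0.0233 -0.0005  0.     -0.0023]
```

View pics/w2.png

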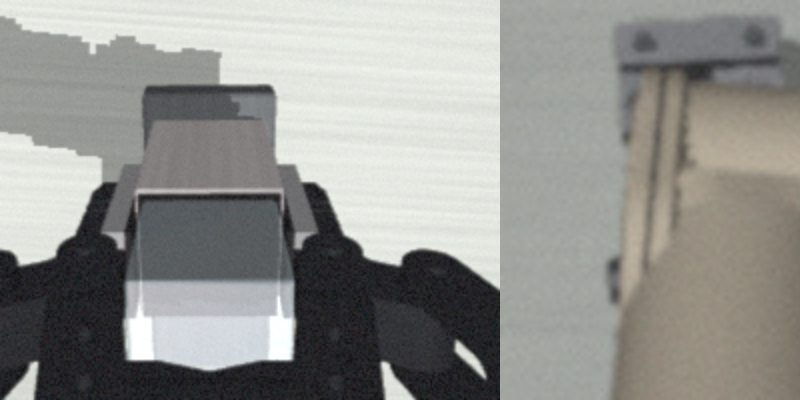

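The mount is straight and centred in the jaws (wrist view: heel edge level at row ~87 of the crop). Now I'll lower it and slide it in.

Call:
apply_moves(series="0 0.0015 0.012 0 0 0 0.02; 0 0.0015 0.023 0 0 0 0.02; 0 0.0015 0.023 0 0 0 0.02; -0.01 0.0015 0.023 0 0 0 0.02; -0.02 0.0015 0.023 0 0 0 0.02; -0.03 0.0015 0.023 0 0 0 0.02; -0.04 0.0015 0.023 0 0 0 0.02; -0.048 0.0015 0.023 0 0 0 0.02; -0.055 0.0015 0.023 0 0 0 0.02; -0.055 0.0015 0.023 0 0 0 0.02")

```text
time_s: 7.0
position: [0.5561, -0.0138, 0.0332]
tool_rot: [-0.107, 3.14, -0.0]
wrist_force: [-0.8, 1.0, -3.2]
width: 0.0331
```

Run:
```python
from h import *
from cell import arm,read_camera
import cv2
o=arm.get_obs(); print(o["time_s"],o["position"],o["tool_rot"],o["wrist_force"],rel(o,(.5763,-.0138,.033),183.9))
c=read_camera("scene"); np.savez("s2.npz",**c)
cv2.imwrite("pics/s2.png",cv2.convertScaleAbs(cv2.resize(c["pixels"][150:270,160:320,::-1],None,fx=5,fy=5,interpolation=cv2.INTER_CUBIC),alpha=1.4))
```

```text
7.0 [ 0.55608606 -0.01379164  0.03323927] [-1.07374037e-01  3.13967085e+00 -7.75999104e-05] [-0.76769352  1.02152776 -3.23286251] [-0.0202 -0.0014  0.0002 -0.0001  0.0001  0.0003]
```

View pics/s2.png

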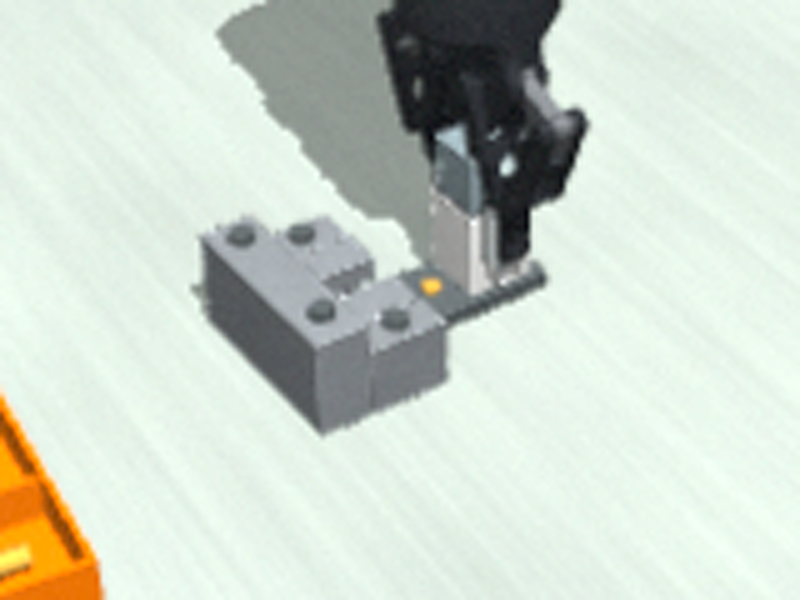

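The scene view shows the toe between and under the lips, with the pillar upright and square. I'll continue gently to the stop.

Call:
apply_moves(series="-0.005 -0.001 0 0 0 0 0.02; -0.01 -0.001 0 0 0 0 0.02; -0.014 -0.001 0 0 0 0 0.02; -0.017 -0.001 0 0 0 0 0.02; -0.019 -0.001 0 0 0 0 0.02; -0.021 -0.001 0 0 0 0 0.02; -0.021 -0.001 0 0 0 0 0.02")

```text
time_s: 7.92
position: [0.5752, -0.0136, 0.0328]
tool_rot: [0.106, -3.136, -0.0]
wrist_force: [-6.0, -0.7, -0.7]
width: 0.0329
```

Call:
apply_moves(series="-0.001 0 0 0 0 0 0.02; -0.002 0 0.0005 0 0 0 0.02; -0.002 0 0.001 0 0 0 0.02; -0.002 0 0.001 0 0 0 0.02")

```text
time_s: 8.43
position: [0.5752, -0.0136, 0.032]
tool_rot: [0.106, -3.132, -0.002]
wrist_force: [-20.5, 0.1, 13.1]
width: 0.0332
```

Contact with the stop is confirmed: the position stayed put while the force rose to 20 N. I'll ease off the push, open and rise.

Call:
apply_moves(series="0.002 0 -0.0005 0 0 0 0.02; 0.002 0 -0.0007 0 0 0 0.02; 0.002 0 -0.001 0 0 0 0.045; 0.002 0 -0.001 0 0 0 0.07; 0.002 0 -0.001 0 0 0 0.085; 0.002 0 -0.001 0 0 0 0.085; 0.002 0 -0.001 0 0 0 0.085")

```text
time_s: 9.3
position: [0.5768, -0.0134, 0.0333]
tool_rot: [-0.107, 3.14, 0.0]
wrist_force: [-0.6, -0.2, -0.4]
width: 0.085
```

Call:
apply_moves(series="0 0 -0.02 0 0 0 0.085; 0 0 -0.05 0 0 0 0.085; 0 0 -0.09 0 0 0 0.085; 0.02 0 -0.14 0 0 0 0.085; 0.05 0 -0.18 0 0 0 0.085; 0.09 0 -0.2 0 0 0 0.085; 0.12 0 -0.2 0 0 0 0.085; 0.12 0 -0.2 0 0 0 0.085; 0.12 0 -0.2 0 0 0 0.085")

```text
time_s: 10.42
position: [0.4575, -0.0216, 0.2342]
tool_rot: [-0.107, 3.138, 0.001]
wrist_force: [0.2, -0.1, -0.0]
width: 0.0849
```

Run:
```python
from h import *
from cell import arm,read_camera
import cv2
o=arm.get_obs(); print(o["time_s"],o["position"],o["width"],o["wrist_force"])
ims=[]
for n in ["scene","top","wrist"]:
    c=read_camera(n); np.savez(n+"3.npz",**c); ims.append(c["pixels"][:,:,::-1])
s=cv2.resize(ims[0][150:270,170:270],None,fx=4,fy=4,interpolation=cv2.INTER_CUBIC)[:300]
t=cv2.resize(ims[1][130:205,225:325],None,fx=4,fy=4,interpolation=cv2.INTER_CUBIC)
w=cv2.resize(ims[2],(400,300))
cv2.imwrite("pics/f.png",cv2.convertScaleAbs(np.vstack([np.hstack([s,t]),np.hstack([w,0*w])]),alpha=1.5))
```

```text
10.425 [ 0.45750533 -0.02162837  0.23421567] 0.08486696344659522 [ 0.19601584 -0.12988377 -0.03226763]
```

View pics/f.png

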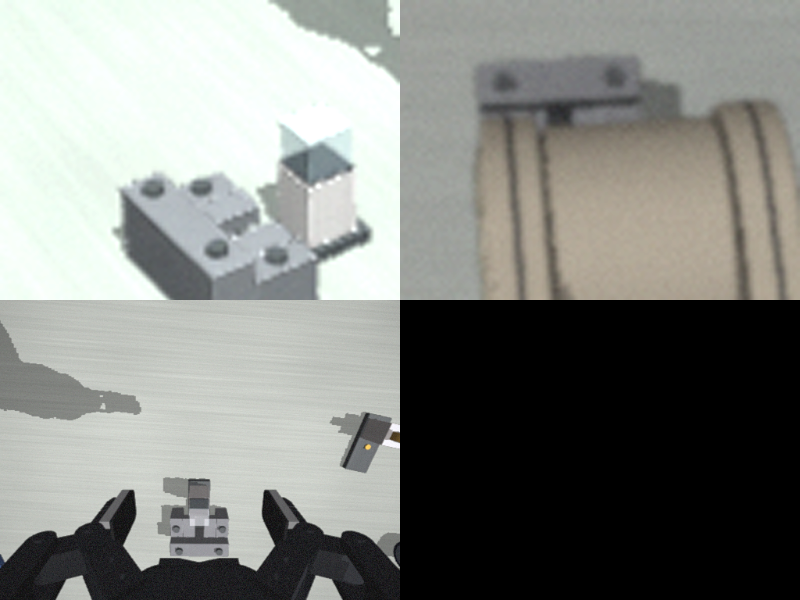

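The mount stands straight in the clamp and the lens mount hasn't been touched. One numeric check from the wrist depth.

Run:
```python
from h import *
import cv2
c=np.load("wrist3.npz");z=c["z_map"];E=c["extrinsics"];v,u=np.mgrid[0:384,0:512];Q=np.stack([(u-c["cx"])/c["fx"]*z,-(v-c["cy"])/c["fy"]*z,-z],-1)@E[:3,:3].T+E[:3,3]
q=Q[220:290,230:280].reshape(-1,3)
t=q[abs(q[:,2]-.084)<.004];print("cube",len(t),t.mean(0).round(4),np.ptp(t,axis=0).round(3), np.unique((q[:,2]*100).round(),return_counts=True))
f=q[(abs(q[:,2]-.010)<.003)&(q[:,0]<.58)];print("foot",len(f),f.min(0).round(4),f.max(0).round(4),cv2.minAreaRect((f[:,:2]*1000).astype(np.float32)))
k=Q[250:372,205:305].reshape(-1,3);k=k[(abs(k[:,2]-.052)<.003)&(k[:,0]>.63)];print("stop",len(k),k.min(0).round(4),k.max(0).round(4),cv2.minAreaRect((k[:,:2]*1000).astype(np.float32)))
```

```text
cube 604 [ 0.5727 -0.0135  0.0843] [0.031 0.031 0.006] (array([ 0.,  1.,  2.,  3.,  4.,  5.,  6.,  7.,  8.,  9., 37.]), array([1425,  351,  123,  182,  373,  126,  129,  109,  561,  108,   13]))
foot 229 [ 0.5476 -0.034   0.0075] [0.5788 0.0063 0.0129] ((564.149658203125, -13.918277740478516), (31.494800567626953, 38.75746154785156), 3.177718162536621)
stop 1187 [ 0.6453 -0.0596  0.049 ] [0.6792 0.0455 0.0547] ((661.64794921875, -7.033229827880859), (28.445514678955078, 103.85092163085938), 4.029036045074463)
```

```bash
python3 -c "
from cell import arm
print(arm.job_done())"
```

```text
the job is handed in; nothing more can be done
None
```

I slid the prism mount toe first under the lips until it met the back stop, then let go and backed the gripper clear. I handed the job in at about 10.5 s of the 40 s allowed; no verdict was reported.

- **At the stop:** pushing a little farther raised the force to about 20 N without the mount moving. After release, the heel was at x ≈ 0.549 m. That puts the toe at about 0.649 m, against a stop face at 0.648–0.651 m, which agrees within the roughly 2 mm calibration.
- **Alignment:** the foot points in at 3.2° and the clamp at 4.0°. The foot is within about 1 mm of the pocket's middle.
- **Upright:** the cube's top is level at 84 mm, centred over the foot.
- **Robot clear:** the gripper is open and well above the mount, with wrist force near 0.
- **Lens mount:** I did not touch it. It was standing upright in the last wrist picture, but I did not measure its position again.

No check failed. The arm blocked part of the top camera's view at the end, so these figures come from the wrist camera; the scene picture also showed the mount upright.

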